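# Load the thermostat bath and switch it on

### The arm

A 7-joint arm with a two-finger parallel gripper is mounted at the origin on the work surface. World frame = base frame: x ahead of the robot, y to its left, z up, the work surface at z = 0. Lengths are in m, angles in rad, forces in N, time in s.
With the tool pointing down it reaches from about 0.4 to 0.875 m from the base axis. Payload 6.5 kg.
Tool frame: the origin (TCP) lies on the centre line of the jaws, within the pads' length; the fingertips stand bot.tips_ahead ahead of it and the grasp point (between the pads) lies 5 mm behind it (bot.tips_ahead is the distance from the TCP to the fingertips, in m); z points along the fingers, y is the line along which they close (so a half turn about z gives the same grasp; the last joint's range is limited). The gripper opens to 85 mm and grips with 20 to 120 N. Pads are 22 mm wide; open, the fingers measure 114 mm over their backs; the gripper's body (76 mm by 85 mm) begins 54 mm behind the grasp point. The pads swing forward as they close: fully open they stand 13 mm farther back than shut.
Start: joints at [-1.195, 0.536, -0.004, 1.538, 0.003, 1.067, -0.071], TCP at [0.278, 0.588, 0.245] pointing down, gripper open.
Joint ranges: [-2.7, 2.7], [-0.37, 2.16], [-1.27, 1.26], [0.24, 2.4], [-1.31, 4.45], [0.19, 1.91], [-2.76, 2.76]. Speed limits (rad/s): [2.39, 2.39, 3.14, 3.14, 3.14, 3.14, 3.14].

### API

Orientations are given as a unit quaternion [x, y, z, w].
In Python, from cell import bot, cams gives the robot as it stands.
- The arm moves only by the tool send_rows, never from a script. Its argument "series" is a list that holds one entry, the list of rows, each a list of 6 numbers: the shift along the tool's x, y, z scaled (see below), then the turn, a rotation vector about the tool's x, y, z scaled (see below). A call has 1 to 20 rows; each row shifts and turns the commanded pose from where the row before left it, along the tool's axes as they then stand; what a row does not reach is not made up. The controller multiplies each number of a shift by 0.1 m and each number of a turn by 0.08 rad. A row lasts 1/8 s, in which the tool goes at most 62.5 mm and 10.7 degrees, less where a joint would pass 70% of its speed; a pose out of reach is approached as far as the arm can. A call with a number of a shift or a turn outside -1 to 1 is refused whole. A call with a gripper value outside its range is refused whole. "claw" is the gripper command: -1 is shut, 1 is fully open, values between are in proportion, set as the call begins (left out, the last holds). The fingers move at their own pace and stop on an object; the grip force is fixed at half the most. Time passes only in rows, so rows that do not move let the fingers close. It gives the time, the measured TCP pose, the force, the opening and the grip force at its end, in the units of the state.
- bot.observe(): the state, without advancing time (a new reading comes with each control period).
- cams.capture(name): name is "scene" or "top"; returns a dict with "image" (384x512x3 uint8, blue, green, red), "K" (3x3 intrinsics, pixels), "rvec" (rotation vector, rad) and "tvec" (3), from world to camera coordinates, as OpenCV has them. Camera axes: x right, y down, z forward; pixel columns grow to the right and rows downward; lengths in m; the calibration is good to about 2 mm. A picture is of the moment at which its call begins. There is no depth.
- bot.finish_job(): hands the job in; it is judged then, once.
The state is a dict: "time_s": time; "joint_positions": joint angles; "dq": joint speeds; "joint_efforts": joint torques, N m; "position": TCP position; "ee_rot": TCP orientation; "ft_force": force on the tool from outside, world axes, zero at the start; "moment": the same for the moment, N m; "opening": finger opening in m; "finger_force": force on a finger pad.
Only numpy, scipy, OpenCV 4.12 (cv2) and the standard library are available. Lean on these libraries where they do the work, as an engineer would, in place of code of your own. Each camera call takes 0.05 s, during which the arm holds its last target. There are 200 camera calls.

### The job

Stand the knob-topped steel canister upright in the bath's open tank: nobody knows how high the shelf inside is set, so lower it until you feel it touch, do not drop it or press it hard, and let go. Then flip the bath's bat toggle over to the on side, towards the tank, and leave the other things on the bench where they are.

Things in the scene. Friction and masses are not known exactly. Their poses are not given: they have to be found in the camera images.
- bath: thermostat bath, cream enamel, fixed: an open tank with a console on its right (-y) side. Origin: centre of the tank's underside; x from its front (robot side) to its back, y to its left, z up. Tank 180 (x) by 220 (y) mm outside, 130 high, walls 12, so 156 by 196 inside. A flat steel shelf fills the tank, its top at an unknown 30 to 75 mm above the bench, held stiffly by friction
- tank_mouth (a point): centre of the tank's opening, at rim height (130 mm above the bench)
- panel (a point): centre of the console's aluminium panel. The console spans the bath's y from -250 to -111 mm and x from -90 to 90; the panel rises from 75 mm above the bench at the front to 130 at the back (17 degrees). On it: the toggle in the front half, a black dial 12 mm high in the rear half
- handle_bar (a point): middle of the front bar of the bath's steel carrying handle: 12 mm round, along the bath's y, 124 mm long, axis 205 mm above the bench, right above the toggle. From its ends side bars run 107 mm back (bath +x), then down to the console. It bars a gripper coming straight down on the toggle; a tool leaning back towards the bath's front passes under it
- power_toggle (a joint): steel bat toggle on the console, bat 38 mm long from its pivot, 7 mm thick at the root, 11 near the tip. 0 = off, leaning 0.3 rad to the bath's -y (away from the tank); 0.6 = on, leaning 0.3 rad to +y (towards the tank). It swings sideways only, across the panel. Over-centre spring: snaps to the nearer end; about 2.5 N at the tip moves it
- toggle_pivot (a point): pivot of the bat, on the bush 10 mm above the panel; in the bath's frame (-43, -180, 100) mm. Midway between its ends the bat stands square to the panel: along the bath's (-0.292, 0, 0.956)
- toggle_tip (a point): free end of the bat, 38 mm from the pivot
- canister: steel sample canister, round, loose, 56 mm in diameter and 85 mm high to the top of its flat lid, with a plain round knob 24 mm in diameter and 30 mm high on the lid (115 mm in all), 0.2 to 0.43 kg. Origin: centre of its underside; z up
- canister_knob (a point): centre of the top of the canister's knob, 115 mm above its underside
- tin: bystander: squat steel tin without a knob, 68 mm in diameter, 58 high; origin at the centre of its underside. Canister, tin and beaker stand in three places to the right of the bath, in any order
- beaker: bystander: glass beaker, 68 mm in diameter, 90 high; origin at the centre of its underside
- wash_bottle: bystander: white wash bottle, 72 mm in diameter, 180 high with its spout; origin at the centre of its underside
- dish: bystander: flat glass dish with a cover, 94 mm in diameter, 17 high, in front of the bath; origin at the centre of its underside
- cork_ring: bystander: black flask ring lying flat, 100 mm in diameter, 25 high; origin at the centre of its underside
- clamp_boss: bystander: grey clamp boss with a black screw knob, 90 by 30 by 30 mm, in front of the bath; origin under its block

How it is judged:
By the outcome, as a careful person would: the job done as asked, in the order asked, and still so for the second after the job is handed in, with the robot touching nothing.
It also fails if it takes over 64 s, if anything falls off the work surface, if the arm or the gripper's body presses on something with over 40 N, if the wrist force passes 120 N, or if a joint passes its speed limit or range.

## Working session

There is one attempt and no reset: what is moved stays moved. The work goes in short steps, Python scripts to look and compute and a tool call to move; the robot and the scene stay as the last step left them, time stands still between calls to the robot, and variables do not carry over. Pictures are saved under pics/ and viewed, at most 10 in all, crops included, and the job is handed in when it is done.

Besides the shell and the picture viewer there is one more tool, called after ">>>" by a JSON object that holds its "fn" and its "kwargs", one argument or row to a line. send_rows: Moves the arm, as the interface text tells. Its arguments: {"type":"object","properties":{"series":{"type":"array"},"claw":{"type":"number"}},"required":["series"]}

```bash
mkdir -p pics; ls
python3 - <<'E'
from cell import bot,cams
import cv2
o=bot.observe();print({k:(o[k]) for k in('time_s','position','ee_rot','ft_force','opening')},bot.tips_ahead)
for n in('scene','top'):
    c=cams.capture(n);cv2.imwrite(f'pics/{n}0.png',cv2.resize(c['image'],(800,600),interpolation=cv2.INTER_CUBIC));print(n,c['K'].tolist(),list(c['rvec']),list(c['tvec']))
E
```

```text
pics
{'time_s': 0.0, 'position': array([0.27766343, 0.5870317 , 0.24440174]), 'ee_rot': array([ 2.19059711e-01,  9.75711057e-01, -8.71606874e-04, -1.28962018e-04]), 'ft_force': array([-0.42945633, -0.14245336, -0.11171974]), 'opening': 0.08528550845501648} 0.014
scene [[462.1250965780904, 0.0, 256.33414861913076], [0.0, 462.1250965780904, 195.9206585785405], [0.0, 0.0, 1.0]] [np.float64(0.6477521744071042), np.float64(2.475770434519683), np.float64(-1.3485836261676576)] [np.float64(0.43868829277177507), np.float64(-0.02317078939051885), np.float64(1.7099296948990677)]
top [[444.90849585209156, 0.0, 248.72879411489862], [0.0, 444.90849585209156, 184.15657679302507], [0.0, 0.0, 1.0]] [np.float64(2.1854130958866316), np.float64(-2.141746115482113), np.float64(0.06290028426242772)] [np.float64(0.04343032872007392), np.float64(0.5407192808368704), np.float64(1.4068211989848705)]
```

View pics/scene0.png

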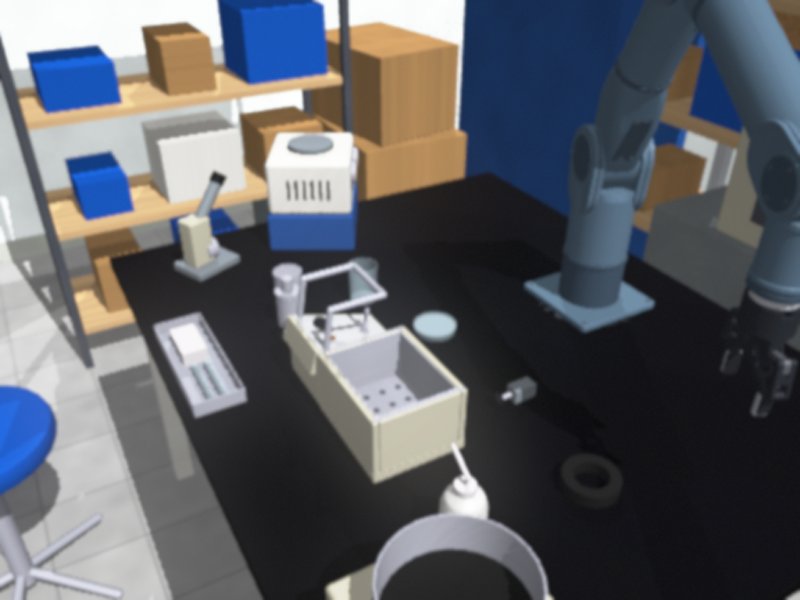

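View pics/top0.png

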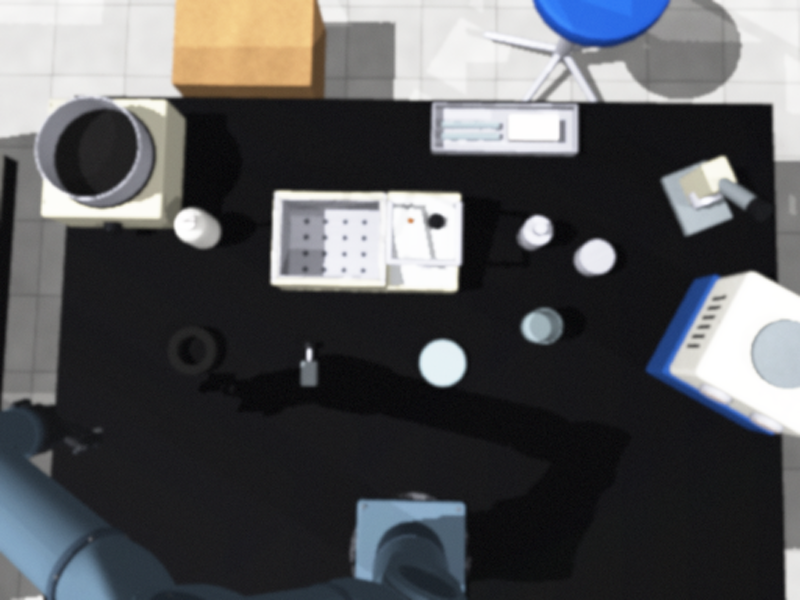

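The scene view shows the bath near (380,390), with the canister behind the handle at (287,290). In the top view the canister's knob is near (540,228), the tin at (595,257), the beaker at (543,325) and the tank at about (332,240). I'll enlarge this region.

```bash
cat > h.py <<'E'
import numpy as np,cv2
from cell import bot,cams
from scipy.spatial.transform import Rotation as R
def ray(c,u,v):
    Rm=cv2.Rodrigues(np.array(c['rvec'],float))[0];t=np.array(c['tvec'],float)
    d=Rm.T@np.linalg.solve(c['K'],[u,v,1.]);return -Rm.T@t,d
def atz(c,u,v,z):
    o,d=ray(c,u,v);return o+d*(z-o[2])/d[2]
def proj(c,P):
    return cv2.projectPoints(np.array(P,float).reshape(-1,3),np.array(c['rvec'],float),np.array(c['tvec'],float),c['K'],None)[0].reshape(-1,2)
def crop(c,x0,y0,w,h,s,name,pts=()):
    im=cv2.resize(c['image'][y0:y0+h,x0:x0+w],None,fx=s,fy=s,interpolation=cv2.INTER_CUBIC)
    for p in pts: cv2.circle(im,(int((p[0]+.5-x0)*s),int((p[1]+.5-y0)*s)),3,(0,0,255),1)
    cv2.imwrite(f'pics/{name}.png',im)
def fromcrop(u,v,x0,y0,s): return x0+(u+.5)/s-.5,y0+(v+.5)/s-.5
E
python3 - <<'E'
from h import *
c=cams.capture('top'); crop(c,168,115,232,110,3.4,'t1')
c=cams.capture('scene'); crop(c,165,160,140,150,4,'s1')
E
```

```text
(no output)
```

View pics/t1.png

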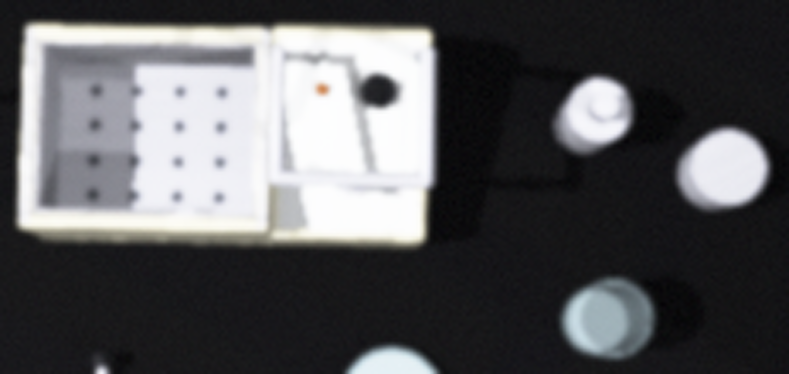

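View pics/s1.png

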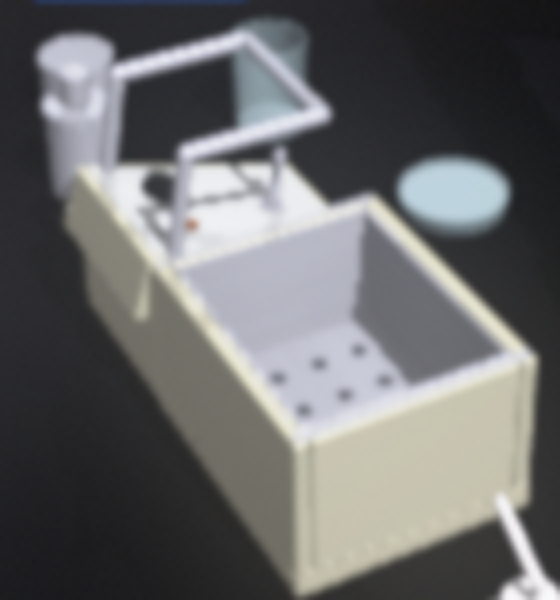

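```bash
cat >> h.py <<'E'
def bathT(p,P):
    P=np.array(P,float).reshape(-1,3);a=p[2];M=np.array([[np.cos(a),-np.sin(a),0],[np.sin(a),np.cos(a),0],[0,0,1]])
    return P@M.T+[p[0],p[1],0]
E
python3 - <<'E'
from h import *
from scipy.optimize import least_squares as LS
ct=cams.capture('top');cs=cams.capture('scene')
print('cams',ray(ct,0,0)[0],ray(cs,0,0)[0])
T=lambda u,v:fromcrop(u,v,168,115,3.4)
S=lambda u,v:fromcrop(u,v,165,160,4)
top=[((.09,.11,.13),(27,23)),((-.09,.11,.13),(18,229)),((-.09,-.11,.13),(268,238)),((.09,-.25,.13),(433,28))]
sc=[((-.09,.11,.13),(535,357)),((.09,.11,.13),(297,438)),((-.09,-.11,.13),(372,197)),((.09,.11,0),(300,594))]
def res(p):
    a=proj(ct,bathT(p,[q[0] for q in top]))-[T(*q[1]) for q in top]
    b=proj(cs,bathT(p,[q[0] for q in sc]))-[S(*q[1]) for q in sc]
    return np.r_[a.ravel(),b.ravel()]
r=LS(res,[.6,.15,0],loss='soft_l1');print('bath',r.x);print(res(r.x).round(1))
p=r.x;np.save('bath.npy',p)
print('lid',atz(ct,*T(598,112),.085),'knob',atz(ct,*T(605,101),.115))
for n,(u,v,z) in dict(tin=(728,168,.058),beaker=(615,318,.09)).items(): print(n,atz(ct,*T(u,v),z))
C=atz(ct,*T(598,112),.085)
th=np.linspace(0,2*np.pi,24)
def circ(x,y,z,r): return np.c_[x+r*np.cos(th),y+r*np.sin(th),0*th+z]
pts=np.vstack([circ(C[0],C[1],.085,.028),circ(C[0],C[1],.115,.012),bathT(p,[[-.043+.107*i,-.18+s*.062,.205] for i in(0,1) for s in(-1,0,1)]),bathT(p,[[.078*i,.098*j,.13] for i in(-1,1) for j in(-1,1)]),bathT(p,[(-.043,-.18,.1),(-.043-.292*.038*.955,-.18-.0112,.1+.956*.955*.038)])])
crop(ct,256,115,140,100,5.6,'t2',proj(ct,pts)); crop(cs,165,160,140,100,5.6,'s2',proj(cs,pts))
a=cv2.imread('pics/t2.png')[:, :];b=cv2.imread('pics/s2.png')
E
```

```text
cams [0.41676273 0.0127277  1.44898456] [1.09995618 1.04423446 0.90361201]
bath [0.62278642 0.16714731 0.00063853]
[-0.2  1.4  0.4  0.   0.3 -1.3 -0.4  1.6  0.6 -0.3 -0.6  2.1 -0.1 -1.4
 -0.6  0.5]
lid [ 0.65314147 -0.23730369  0.085     ] knob [ 0.65791182 -0.23794942  0.115     ]
tin [ 0.60775029 -0.36126358  0.058     ]
beaker [ 0.46665264 -0.25203622  0.09      ]
```

View pics/t2.png

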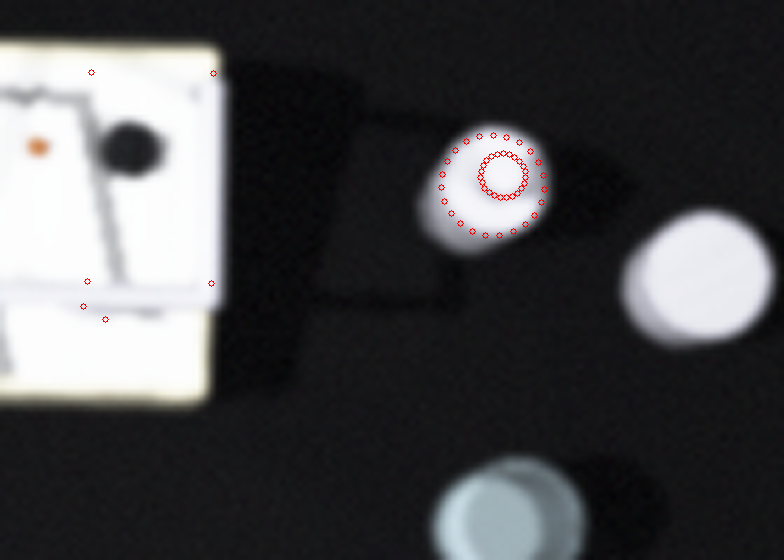

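View pics/s2.png

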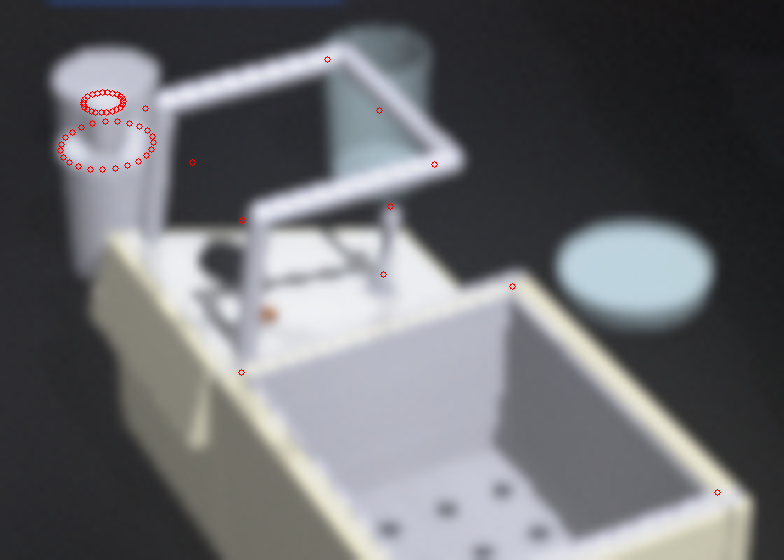

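The bath pose fits to about 3 mm. The bat is visible in the scene crop from about (385,282) to (393,212), leaning to the off side. The lid in the top view sits slightly up and right of my circle. I'll make a contrast-stretched look at the canister and estimate the shelf edge.

Run:
```python
from h import *
ct=cams.capture('top');cs=cams.capture('scene')
def cr(c,x0,y0,w,h,lo,hi):
    g=c['image'][y0:y0+h,x0:x0+w].astype(float).mean(2);g=np.clip((g-lo)/(hi-lo),0,1)*255
    return cv2.resize(g.astype(np.uint8),None,fx=10,fy=10,interpolation=cv2.INTER_CUBIC)
cv2.imwrite('pics/can.png',np.hstack([cr(ct,328,130,40,40,100,255),cr(cs,168,166,38,40,60,230)]))
p=np.load('bath.npy')
# shelf estimate: back edge of the shelf at t1 row 67
for v in (64,67):
  for h in (.03,.045,.06,.075):
    P=atz(ct,*fromcrop(190,v,168,115,3.4),h); print(v,h,P[0]-p[0],end=' ; ')
```

```text
64 0.03 0.0796680592027782 ; 64 0.045 0.07664802898800638 ; 64 0.06 0.07362799877323445 ; 64 0.075 0.07060796855846263 ; 67 0.03 0.07677145320611933 ; 67 0.045 0.07378204283823997 ; 67 0.06 0.07079263247036027 ; 67 0.075 0.0678032221024808 ;
```

View pics/can.png

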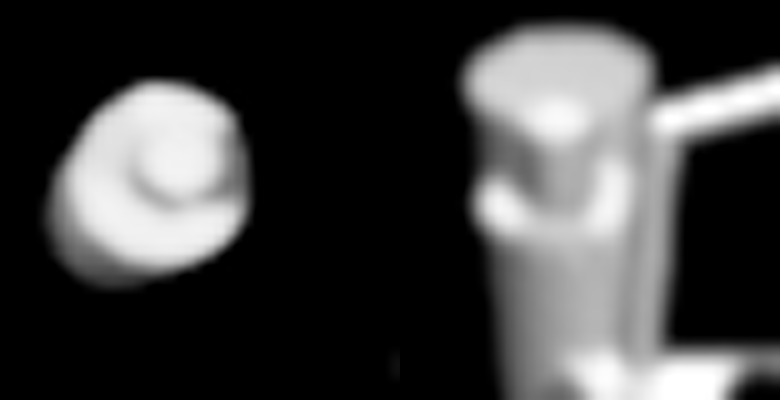

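Run:
```python
from h import *
from scipy.optimize import least_squares as LS
ct=cams.capture('top');cs=cams.capture('scene')
T=lambda u,v:fromcrop(u,v,328,130,10)
S=lambda u,v:fromcrop(u,v,168,166,10)
print('lid',atz(ct,*T(160,174),.085)[:2],'knob',atz(ct,*T(182,158),.115)[:2],'sc knob',atz(cs,*S(155,118),.115)[:2],'sc lid',atz(cs,*S(155,198),.085)[:2])
o=bot.observe();Rm=R.from_quat(o['ee_rot']).as_matrix();print(Rm.round(3).tolist())
```

```text
lid [ 0.65513186 -0.23736078] knob [ 0.65487794 -0.23844244] sc knob [ 0.65165171 -0.23998703] sc lid [ 0.65467224 -0.23889338]
[[-0.904, 0.428, 0.0], [0.428, 0.904, -0.0], [-0.0, -0.0, -1.0]]
```

>>> {"fn": "send_rows", "kwargs": {
  "series": [
    [[0,0,-0.06,0,0,0.94],[0,0,-0.06,0,0,0.94],[0,0,-0.06,0,0,0.94],[0,0,-0.06,0,0,0.94],[0,0,-0.06,0,0,0.94],[0,0,-0.06,0,0,0.94],[0,0,-0.06,0,0,0.94],[0,0,-0.06,0,0,0.94],[0,0,-0.06,0,0,0.94],[0,0,-0.06,0,0,0.94],[0,0,-0.06,0,0,0.94],[0,0,-0.06,0,0,0.94],[0,0,-0.06,0,0,0.94],[0,0,-0.06,0,0,0.94],[0,0,-0.06,0,0,0.94]]
  ],
  "claw": 0.2
}}

```text
time_s: 2.38
position: [0.2778, 0.5876, 0.3355]
ee_rot: [0.708, 0.707, -0.0, -0.0]
ft_force: [0.7, 0.4, 0.0]
opening: 0.051
finger_force: 0.0
```

>>> {"fn": "send_rows", "kwargs": {
  "series": [
    [[-0.45,0.2,0,0,0,0],[-0.45,0.2,0,0,0,0],[-0.45,0.2,0,0,0,0],[-0.45,0.2,0,0,0,0],[-0.45,0.2,0,0,0,0],[-0.45,0.2,0,0,0,0],[-0.45,0.2,0,0,0,0],[-0.45,0.2,0,0,0,0],[-0.45,0.2,0,0,0,0],[-0.45,0.2,0,0,0,0],[-0.45,0.2,0,0,0,0],[-0.45,0.2,0,0,0,0],[-0.45,0.2,0,0,0,0],[-0.45,0.2,0,0,0,0],[-0.45,0.2,0,0,0,0],[-0.45,0.2,0,0,0,0],[-0.45,0.2,0,0,0,0],[-0.45,0.2,0,0,0,0],[0,0.1,0,0,0,0],[0,0,0,0,0,0]]
  ]
}}

```text
time_s: 4.88
position: [0.6493, -0.221, 0.3347]
ee_rot: [0.706, 0.708, 0.0, -0.0]
ft_force: [0.6, 0.3, -1.0]
opening: 0.0513
finger_force: 0.0
```

>>> {"fn": "send_rows", "kwargs": {
  "series": [
    [[-0.17,0.05,0.1,0,0,0],[0,0,0.3,0,0,0],[0,0,0.3,0,0,0],[0,0,0.3,0,0,0],[0,0,0.3,0,0,0],[0,0,0.3,0,0,0],[0,0,0.25,0,0,0],[0,0,0.1,0,0,0],[0,0,0,0,0,0]]
  ]
}}

```text
time_s: 6.0
position: [0.6534, -0.239, 0.14]
ee_rot: [0.707, 0.708, -0.0, -0.0]
ft_force: [-0.2, -0.6, -0.5]
opening: 0.0513
finger_force: 0.0
```

Run:
```python
from h import *
ct=cams.capture('top');cs=cams.capture('scene')
def cr(c,x0,y0,w,h):
    return cv2.resize(c['image'][y0:y0+h,x0:x0+w],(400,400),interpolation=cv2.INTER_CUBIC)
cv2.imwrite('pics/pre.png',np.hstack([cr(ct,315,115,70,70),cr(cs,150,130,70,70)]))
```

```text
(no output)
```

View pics/pre.png

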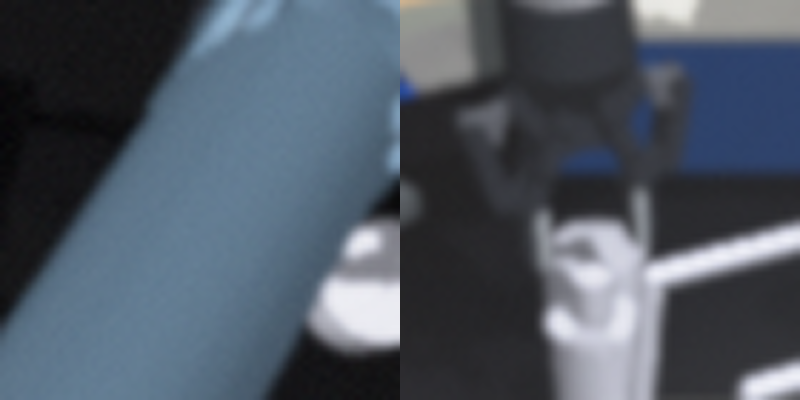

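The right panel shows the fingers (x≈540 and 640) straddling the knob (≈590) centrally. I'll descend and close.

>>> {"fn": "send_rows", "kwargs": {
  "series": [
    [[0,0,0.1,0,0,0],[0,0,0.1,0,0,0],[0,0,0.1,0,0,0],[0,0,0.06,0,0,0],[0,0,0,0,0,0]]
  ]
}}

```text
time_s: 6.72
position: [0.6534, -0.2389, 0.1036]
ee_rot: [0.707, 0.707, -0.0, -0.0]
ft_force: [0.6, 0.1, -0.3]
opening: 0.0512
finger_force: 0.0
```

>>> {"fn": "send_rows", "kwargs": {
  "series": [
    [[0,0,0,0,0,0],[0,0,0,0,0,0],[0,0,0,0,0,0],[0,0,0,0,0,0],[0,0,0,0,0,0],[0,0,0,0,0,0],[0,0,0,0,0,0],[0,0,0,0,0,0]]
  ],
  "claw": -1
}}

```text
time_s: 7.72
position: [0.6543, -0.2393, 0.1049]
ee_rot: [0.707, 0.707, 0.0, 0.001]
ft_force: [0.8, 0.2, 5.9]
opening: 0.0218
finger_force: 59.2
```

>>> {"fn": "send_rows", "kwargs": {
  "series": [
    [[0,0,-0.05,0,0,0],[0,0,-0.1,0,0,0],[0,0,-0.25,0,0,0],[0,0,-0.25,0,0,0],[0,0,-0.25,0,0,0],[0,0,-0.25,0,0,0],[0,0,-0.25,0,0,0],[0,0,-0.25,0,0,0],[0,0,-0.25,0,0,0],[0,0,-0.25,0,0,0],[0,0,-0.25,0,0,0],[0,0,-0.15,0,0,0],[0,0,0,0,0,0],[0,0,0,0,0,0]]
  ]
}}

```text
time_s: 9.48
position: [0.6532, -0.2387, 0.3579]
ee_rot: [0.707, 0.707, -0.0, -0.001]
ft_force: [-0.2, -0.2, -4.8]
opening: 0.0221
finger_force: 59.3
```

>>> {"fn": "send_rows", "kwargs": {
  "series": [
    [[0.1,-0.02,0,0,0,0],[0.2,-0.02,0,0,0,0],[0.3,-0.02,0,0,0,0],[0.3,-0.02,0,0,0,0],[0.3,-0.02,0,0,0,0],[0.3,-0.02,0,0,0,0],[0.3,-0.02,0,0,0,0],[0.3,-0.02,0,0,0,0],[0.3,-0.02,0,0,0,0],[0.3,-0.02,0,0,0,0],[0.3,-0.02,0,0,0,0],[0.3,-0.02,0,0,0,0],[0.3,-0.02,0,0,0,0],[0.3,-0.02,0,0,0,0],[0.3,-0.02,0,0,0,0],[0.1,0,0,0,0,0],[0.06,0,0,0,0,0],[0,0,0,0,0,0],[0,0,0,0,0,0]]
  ]
}}

```text
time_s: 11.85
position: [0.6235, 0.1954, 0.3594]
ee_rot: [0.707, 0.707, -0.0, 0.0]
ft_force: [0.4, 0.5, -3.6]
opening: 0.0222
finger_force: 59.2
```

>>> {"fn": "send_rows", "kwargs": {
  "series": [
    [[-0.14,0,0.1,0,0,0],[-0.14,0,0.15,0,0,0],[0,0,0.2,0,0,0],[0,0,0.25,0,0,0],[0,0,0.25,0,0,0],[0,0,0.25,0,0,0],[0,0,0.2,0,0,0],[0,0,0.15,0,0,0],[0,0,0.1,0,0,0],[0,0,0.06,0,0,0],[0,0,0,0,0,0],[0,0,0,0,0,0],[0,0,0,0,0,0]]
  ]
}}

```text
time_s: 13.48
position: [0.6237, 0.169, 0.1889]
ee_rot: [0.707, 0.708, 0.0, 0.0]
ft_force: [0.1, 0.5, -3.5]
opening: 0.022
finger_force: 59.3
```

>>> {"fn": "send_rows", "kwargs": {
  "series": [
    [[0,0,0.015,0,0,0],[0,0,0.015,0,0,0],[0,0,0.015,0,0,0],[0,0,0.015,0,0,0],[0,0,0,0,0,0]]
  ]
}}

```text
time_s: 14.1
position: [0.6232, 0.1689, 0.1821]
ee_rot: [0.707, 0.707, -0.0, -0.0]
ft_force: [-0.2, 0.5, -3.7]
opening: 0.0218
finger_force: 59.3
```

>>> {"fn": "send_rows", "kwargs": {
  "series": [
    [[0,0,0.015,0,0,0],[0,0,0.015,0,0,0],[0,0,0.01,0,0,0],[0,0,0,0,0,0]]
  ]
}}

```text
time_s: 14.6
position: [0.6233, 0.1689, 0.1782]
ee_rot: [0.707, 0.707, -0.0, -0.0]
ft_force: [-0.2, 0.0, -3.6]
opening: 0.0223
finger_force: 59.3
```

>>> {"fn": "send_rows", "kwargs": {
  "series": [
    [[0,0,0.01,0,0,0],[0,0,0.01,0,0,0],[0,0,0.01,0,0,0],[0,0,0,0,0,0]]
  ]
}}

```text
time_s: 15.1
position: [0.6233, 0.1689, 0.1752]
ee_rot: [0.707, 0.707, -0.0, -0.0]
ft_force: [0.0, -0.7, -3.3]
opening: 0.0224
finger_force: 59.3
```

>>> {"fn": "send_rows", "kwargs": {
  "series": [
    [[0,0,0.01,0,0,0],[0,0,0.01,0,0,0],[0,0,0.01,0,0,0],[0,0,0,0,0,0]]
  ]
}}

```text
time_s: 15.6
position: [0.6233, 0.1689, 0.1722]
ee_rot: [0.707, 0.707, -0.0, -0.0]
ft_force: [0.4, -1.4, -3.6]
opening: 0.0224
finger_force: 59.3
```

>>> {"fn": "send_rows", "kwargs": {
  "series": [
    [[0,0,0.01,0,0,0],[0,0,0.01,0,0,0],[0,0,0.01,0,0,0],[0,0,0,0,0,0]]
  ]
}}

```text
time_s: 16.1
position: [0.6233, 0.169, 0.1692]
ee_rot: [0.707, 0.707, -0.0, -0.0]
ft_force: [0.5, 0.0, -4.0]
opening: 0.022
finger_force: 59.3
```

>>> {"fn": "send_rows", "kwargs": {
  "series": [
    [[0,0,0.01,0,0,0],[0,0,0.01,0,0,0],[0,0,0.01,0,0,0],[0,0,0,0,0,0]]
  ]
}}

```text
time_s: 16.6
position: [0.6233, 0.1689, 0.1662]
ee_rot: [0.707, 0.707, -0.0, -0.0]
ft_force: [-0.2, 0.2, -4.0]
opening: 0.0221
finger_force: 59.3
```

>>> {"fn": "send_rows", "kwargs": {
  "series": [
    [[0,0,0.01,0,0,0],[0,0,0.01,0,0,0],[0,0,0.01,0,0,0],[0,0,0,0,0,0]]
  ]
}}

```text
time_s: 17.1
position: [0.6233, 0.1689, 0.1632]
ee_rot: [0.707, 0.707, -0.0, -0.0]
ft_force: [0.0, 0.3, -4.1]
opening: 0.0223
finger_force: 59.3
```

>>> {"fn": "send_rows", "kwargs": {
  "series": [
    [[0,0,0.01,0,0,0],[0,0,0.01,0,0,0],[0,0,0.01,0,0,0],[0,0,0,0,0,0]]
  ]
}}

```text
time_s: 17.6
position: [0.6233, 0.1689, 0.1602]
ee_rot: [0.707, 0.707, -0.0, -0.0]
ft_force: [-0.1, 0.3, -4.1]
opening: 0.0223
finger_force: 59.3
```

>>> {"fn": "send_rows", "kwargs": {
  "series": [
    [[0,0,0.01,0,0,0],[0,0,0.01,0,0,0],[0,0,0.01,0,0,0],[0,0,0,0,0,0]]
  ]
}}

```text
time_s: 18.1
position: [0.6233, 0.1689, 0.1572]
ee_rot: [0.707, 0.707, -0.0, -0.0]
ft_force: [-0.4, -0.7, -4.0]
opening: 0.0222
finger_force: 59.3
```

>>> {"fn": "send_rows", "kwargs": {
  "series": [
    [[0,0,0.01,0,0,0],[0,0,0.01,0,0,0],[0,0,0.01,0,0,0],[0,0,0,0,0,0]]
  ]
}}

```text
time_s: 18.6
position: [0.6233, 0.169, 0.1542]
ee_rot: [0.707, 0.707, -0.0, -0.0]
ft_force: [0.2, 1.3, -4.7]
opening: 0.0222
finger_force: 59.3
```

>>> {"fn": "send_rows", "kwargs": {
  "series": [
    [[0,0,0.01,0,0,0],[0,0,0.01,0,0,0],[0,0,0.01,0,0,0],[0,0,0,0,0,0]]
  ]
}}

```text
time_s: 19.1
position: [0.6233, 0.1689, 0.1512]
ee_rot: [0.707, 0.707, -0.0, -0.0]
ft_force: [-0.1, 1.1, -3.3]
opening: 0.022
finger_force: 59.3
```

>>> {"fn": "send_rows", "kwargs": {
  "series": [
    [[0,0,0.01,0,0,0],[0,0,0.01,0,0,0],[0,0,0.01,0,0,0],[0,0,0,0,0,0]]
  ]
}}

```text
time_s: 19.6
position: [0.6233, 0.1689, 0.1482]
ee_rot: [0.707, 0.707, -0.0, -0.0]
ft_force: [0.8, -0.0, -3.0]
opening: 0.0218
finger_force: 59.3
```

>>> {"fn": "send_rows", "kwargs": {
  "series": [
    [[0,0,0.01,0,0,0],[0,0,0.01,0,0,0],[0,0,0,0,0,0]]
  ]
}}

```text
time_s: 19.98
position: [0.6233, 0.169, 0.1462]
ee_rot: [0.707, 0.707, -0.0, -0.0]
ft_force: [0.4, -0.4, -4.4]
opening: 0.0216
finger_force: 59.3
```

>>> {"fn": "send_rows", "kwargs": {
  "series": [
    [[0,0,0.01,0,0,0],[0,0,0.01,0,0,0],[0,0,0.01,0,0,0],[0,0,0,0,0,0]]
  ]
}}

```text
time_s: 20.48
position: [0.6233, 0.1689, 0.1432]
ee_rot: [0.707, 0.707, -0.0, -0.0]
ft_force: [-0.8, -0.8, -3.8]
opening: 0.022
finger_force: 59.3
```

>>> {"fn": "send_rows", "kwargs": {
  "series": [
    [[0,0,0.01,0,0,0],[0,0,0.01,0,0,0],[0,0,0,0,0,0]]
  ]
}}

```text
time_s: 20.85
position: [0.6233, 0.169, 0.1412]
ee_rot: [0.707, 0.707, -0.0, -0.0]
ft_force: [0.8, -0.0, -3.2]
opening: 0.022
finger_force: 59.3
```

>>> {"fn": "send_rows", "kwargs": {
  "series": [
    [[0,0,0.01,0,0,0],[0,0,0.01,0,0,0],[0,0,0,0,0,0]]
  ]
}}

```text
time_s: 21.22
position: [0.6233, 0.1689, 0.1392]
ee_rot: [0.707, 0.707, -0.0, -0.0]
ft_force: [-0.1, -0.9, -3.8]
opening: 0.0221
finger_force: 59.3
```

>>> {"fn": "send_rows", "kwargs": {
  "series": [
    [[0,0,0.01,0,0,0],[0,0,0.01,0,0,0],[0,0,0,0,0,0]]
  ]
}}

```text
time_s: 21.6
position: [0.6232, 0.169, 0.1372]
ee_rot: [0.707, 0.707, -0.0, -0.0]
ft_force: [-0.3, -0.1, -3.6]
opening: 0.0222
finger_force: 59.3
```

>>> {"fn": "send_rows", "kwargs": {
  "series": [
    [[0,0,0.01,0,0,0],[0,0,0.01,0,0,0],[0,0,0,0,0,0]]
  ]
}}

```text
time_s: 21.98
position: [0.6235, 0.169, 0.1358]
ee_rot: [0.707, 0.707, 0.0, 0.0]
ft_force: [-2.2, -0.3, 2.4]
opening: 0.0218
finger_force: 60.0
```

Contact felt: the vertical force went from −3.6 to +2.4 N, which puts the shelf at about 31 mm. I'll let go and rise.

>>> {"fn": "send_rows", "kwargs": {
  "series": [
    [[0,0,0,0,0,0],[0,0,0,0,0,0],[0,0,0,0,0,0],[0,0,0,0,0,0],[0,0,0,0,0,0],[0,0,0,0,0,0]]
  ],
  "claw": 0.2
}}

```text
time_s: 22.72
position: [0.6234, 0.1689, 0.1353]
ee_rot: [0.707, 0.707, 0.0, 0.0]
ft_force: [0.2, 0.5, -0.4]
opening: 0.0512
finger_force: 0.0
```

>>> {"fn": "send_rows", "kwargs": {
  "series": [
    [[0,0,-0.05,0,0,0],[0,0,-0.1,0,0,0],[0,0,-0.2,0,0,0],[0,0,-0.25,0,0,0],[0,0,-0.25,0,0,0],[0,0,-0.25,0,0,0],[0,0,-0.25,0,0,0],[0,0,-0.25,0,0,0],[0,0,-0.2,0,0,0],[0,0,0,0,0,0]]
  ]
}}

```text
time_s: 23.98
position: [0.6244, 0.1688, 0.3182]
ee_rot: [0.707, 0.707, 0.002, 0.001]
ft_force: [0.3, -0.0, -0.3]
opening: 0.0513
finger_force: 0.0
```

>>> {"fn": "send_rows", "kwargs": {
  "series": [
    [[-0.14,-0.2,0,0,0,0],[-0.2,-0.2,0,0,0,0],[-0.2,-0.2,0,0,0,0],[-0.2,-0.2,0,0,0,0],[-0.2,-0.2,0,0,0,0],[-0.2,-0.2,0,0,0,0],[-0.2,-0.2,0,0,0,0],[-0.2,-0.2,0,0,0,0],[-0.2,-0.2,0,0,0,0],[-0.2,-0.2,0,0,0,0],[-0.2,0,0,0,0,0],[-0.1,0,0,0,0,0],[0,0,0,0,0,0]]
  ],
  "claw": -1
}}

```text
time_s: 25.6
position: [0.4235, -0.0555, 0.3152]
ee_rot: [0.707, 0.707, -0.0, -0.0]
ft_force: [-0.4, 0.7, -0.2]
opening: 0.0001
finger_force: 0.0
```

>>> {"fn": "send_rows", "kwargs": {
  "series": [
    [[0,0,0,-0.99,0,0],[0,0,0,-0.99,0,0],[0,0,0,-0.99,0,0],[0,0,0,-0.99,0,0],[0,0,0,-0.99,0,0],[0,0,0,0,0,0]]
  ]
}}

```text
time_s: 26.35
position: [0.4225, -0.0546, 0.3147]
ee_rot: [0.693, 0.694, 0.139, 0.138]
ft_force: [0.2, 0.2, -0.4]
opening: 0.0002
finger_force: 0.0
```

Run:
```python
from h import *
o=bot.observe();print(o['joint_positions'].round(3),o['position'].round(4),R.from_quat(o['ee_rot']).as_matrix().round(3).tolist())
c=cams.capture('top'); crop(c,168,105,125,90,3.2,'a')
d=cams.capture('scene'); crop(d,165,130,125,120,3.2,'b')
a=cv2.imread('pics/a.png');b=cv2.imread('pics/b.png');a=cv2.copyMakeBorder(a,0,b.shape[0]-a.shape[0],0,0,cv2.BORDER_CONSTANT)
cv2.imwrite('pics/after.png',np.hstack([a,b]))
```

```text
[-0.624 -0.243  0.568  2.308  0.239  0.656 -0.204] [ 0.4225 -0.0546  0.3147] [[-0.002, 0.923, 0.384], [1.0, 0.002, 0.002], [0.001, 0.384, -0.923]]
```

View pics/after.png

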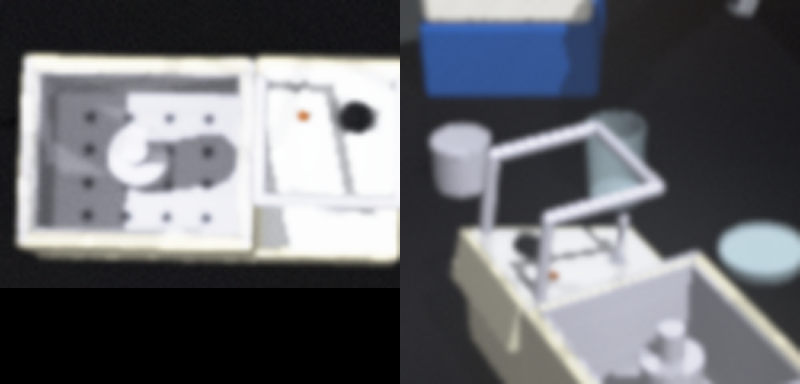

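The canister stands upright in the tank: about (140,150) in the left (top) panel and (670,350) in the right panel. The bat at about (622,240) is still off. Next I'll move in and lean further.

>>> {"fn": "send_rows", "kwargs": {
  "series": [
    [[0,0.06,0.3,0,0,0],[0,0.06,0.3,0,0,0],[0,0.07,0.3,0,0,0],[0,0,0,-0.99,0,0],[0,0,0,-0.99,0,0],[0,0,0,-0.99,0,0],[0,0,0,-0.99,0,0],[0,0,0,-0.99,0,0],[0,0,0,-0.99,0,0],[0,0,0,0,0,0],[0,0,0,0,0,0]]
  ]
}}

```text
time_s: 27.82
position: [0.4695, -0.0623, 0.2671]
ee_rot: [0.675, 0.677, 0.218, 0.198]
ft_force: [0.0, 0.7, 0.3]
opening: 0.0
finger_force: 0.0
```

```bash
cat > st.py <<'E'
from h import *
import sys
o=bot.observe();M=R.from_quat(o['ee_rot']).as_matrix()
print(o['joint_positions'].round(3),o['position'].round(4),M[:,2].round(3),'tilt',np.degrees(np.arctan2(M[0,2],-M[2,2])).round(1))
t=np.array(eval(sys.argv[1]));print('shift rows sum',(M.T@(t-o['position'])*10).round(3))
E
python3 st.py '[.567,-.055,.131]'
```

```text
[ 0.321 -0.022 -0.226  2.393 -0.453  0.197  0.517] [ 0.4695 -0.0623  0.2671] [ 0.562  0.028 -0.827] tilt 34.2
shift rows sum [0.026 0.041 1.675]
```

```bash
python3 st.py '[.52,-.06,.16]'
python3 - <<'E'
from h import *
# planned chain guess from known in-plane pose; correction to ideal orientation at 34 deg tilt
o=bot.observe();M=R.from_quat(o['ee_rot'])
for t in (34,42,50):
    a=np.radians(t);z=np.array([np.sin(a),0,-np.cos(a)]);x=np.array([0,1.,0]);y=np.cross(z,x)
    print(t,((M.inv()*R.from_matrix(np.c_[x,y,z])).as_rotvec()/.08).round(2))
E
```

```text
[ 0.321 -0.022 -0.226  2.393 -0.453  0.197  0.517] [ 0.4695 -0.0623  0.2671] [ 0.562  0.028 -0.827] tilt 34.2
shift rows sum [-0.011 -0.185  1.169]
34 [ 0.05 -0.35 -0.06]
42 [-1.7  -0.34 -0.09]
50 [-3.44 -0.34 -0.11]
```

>>> {"fn": "send_rows", "kwargs": {
  "series": [
    [[0,-0.05,0.3,0,0,0],[0,-0.05,0.3,0,0,0],[0,-0.05,0.3,0,0,0],[0,-0.04,0.27,0,0,0],[0,0,0,-0.7,-0.17,-0.05],[0,0,0,-0.7,-0.17,-0.05],[0,0,0,-0.7,0,0],[0,0,0,-0.7,0,0],[0,0,0,-0.7,0,0],[0,0,0,0,0,0]]
  ]
}}

```text
time_s: 29.08
position: [0.5144, -0.0807, 0.2949]
ee_rot: [0.657, 0.661, 0.28, 0.23]
ft_force: [0.0, -0.2, 0.7]
opening: 0.0003
finger_force: 0.0
```

```bash
python3 st.py '[.567,-.055,.131]'
python3 - <<'E'
from h import *
# planned chain guess from known in-plane pose; correction to ideal orientation at 34 deg tilt
o=bot.observe();M=R.from_quat(o['ee_rot'])
for t in (42,46,50):
    a=np.radians(t);z=np.array([np.sin(a),0,-np.cos(a)]);x=np.array([0,1.,0]);y=np.cross(z,x)
    print(t,((M.inv()*R.from_matrix(np.c_[x,y,z])).as_rotvec()/.08).round(2))
E
```

```text
[-0.397 -0.027  0.59   2.395 -1.306  0.192  1.436] [ 0.5144 -0.0807  0.2949] [ 0.673  0.068 -0.737] tilt 42.4
shift rows sum [ 0.137 -0.719  1.579]
42 [ 0.08 -0.85 -0.24]
46 [-0.8  -0.84 -0.27]
50 [-1.67 -0.83 -0.3 ]
```

```bash
cat > kin.py <<'E'
from h import *
import itertools
from scipy.optimize import least_squares as LS
o=bot.observe()
S=[([-1.195,.536,-.004,1.538,.003,1.067,-.071],[.2777,.587,.2444],[.21906,.97571,-.00087,-.00013]),
([-.624,-.243,.568,2.308,.239,.656,-.204],[.4225,-.0546,.3147],[.693,.694,.139,.138]),
([.321,-.022,-.226,2.393,-.453,.197,.517],[.4695,-.0623,.2671],[.675,.677,.218,.198]),
([-.397,-.027,.59,2.395,-1.306,.192,1.436],[.5144,-.0807,.2949],[.657,.661,.28,.23])]
ax='zyzyzyz'
def rots(q,s,b0,t0):
    out=[];M=R.from_euler('z',b0)
    for i in range(7):
        M=M*R.from_euler(ax[i],s[i]*q[i]);out.append(M.as_matrix())
    out.append((M*R.from_euler('z',t0)).as_matrix());return out
best=None
for s in itertools.product([1,-1],repeat=7):
  if s[1]<0: continue
  def f(p): return np.concatenate([(R.from_matrix(rots(q,s,*p)[-1]).inv()*R.from_quat(Q)).as_rotvec() for q,P,Q in S])
  for b in(0,1.57,3.14,-1.57):
    for t in(0,1.57,3.14,-1.57):
      if best is not None and best[0]<1e-3: break
      r=LS(f,[b,t],max_nfev=30)
      if best is None or r.cost<best[0]: best=(r.cost,s,r.x)
print(best)
_,s,(b0,t0)=best
# linear link offsets: p = sum R_i @ v_i ; x,z per frame
A=[];B=[]
for q,P,Q in S:
    Ms=rots(q,s,b0,t0)
    A.append(np.hstack([np.array([[0,0,1.]]).T]+[Ms[i][:,[0,2]] for i in (2,4)]+[Ms[6][:,[2]]]+[Ms[5][:,[0]]]));B.append(P)
A=np.vstack(A);B=np.hstack(B);v,res,rk,_=np.linalg.lstsq(A,B,rcond=None);print(v.round(4),rk,(A@v-B).round(4))
np.savez('kin.npz',s=s,b0=b0,t0=t0,v=v)
E
python3 kin.py
```

```text
(np.float64(4.021478786780287e-06), (-1, 1, -1, 1, -1, 1, -1), array([-8.7968988e-06,  1.5709343e+00]))
[ 0.3167 -0.0127  0.5282 -0.0266  0.4113  0.3617 -0.0197] 7 [-0.0399  0.02   -0.0037 -0.0167  0.0401  0.002   0.0251  0.0258  0.0093
 -0.0128  0.0058 -0.0076]
```

```bash
cat > kin2.py <<'E'
from h import *
import contextlib,io
with contextlib.redirect_stdout(io.StringIO()):
    from kin import *
def basis(q):
    Ms=rots(q,s,b0,t0);return np.hstack([np.array([[0,0,1.]]).T,Ms[0][:,[0,1]],Ms[2][:,[1,2]],Ms[4][:,[1,2]],Ms[6][:,[2]]]),Ms[-1]
A=np.vstack([basis(q)[0] for q,_,_ in S]);B=np.hstack([P for _,P,_ in S])
v=np.linalg.lstsq(A,B,rcond=None)[0]
lo=np.array([-2.7,-.37,-1.27,.24,-1.31,.19,-2.76]);hi=np.array([2.7,2.16,1.26,2.4,4.45,1.91,2.76])
def fk(q): b,M=basis(q);return b@v,M
def Rt(t,flip=1):
    a=np.radians(t);z=np.array([np.sin(a),0,-np.cos(a)]);x=np.array([0,flip*1.,0]);return np.c_[x,np.cross(z,x),z]
def ik(P,Rd,q0):
    def f(q):
        p,M=fk(q);return np.r_[(p-P)*10,(R.from_matrix(M).inv()*R.from_matrix(Rd)).as_rotvec(),.001*(q-q0)]
    r=LS(f,np.clip(q0,lo+.03,hi-.03),bounds=(lo+.02,hi-.02));return np.abs(r.fun[:6]).max(),r.x
if __name__=='__main__':
    print(v.round(4),(A@v-B).round(4))
    rng=np.random.default_rng(0)
    def Ry(t,k): # tool x turned k*90deg about tool z
        return Rt(t)@R.from_euler('z',k*90,degrees=True).as_matrix()
    for P in ([.567,-.055,.131],[.567,-.02,.131],[.48,-.055,.2]):
      for t in (35,42,50):
        for k in (0,1,-1,2):
          sol=[x for x in (ik(np.array(P),Ry(t,k),rng.uniform(lo,hi)) for _ in range(12)) if x[0]<.005]
          if sol:
            m=max(sol,key=lambda x:np.min(np.r_[x[1]-lo,hi-x[1]]));print(P,t,k,len(sol),m[1].round(2),'margin',np.min(np.r_[m[1]-lo,hi-m[1]]).round(2))
E
python3 kin2.py
```

```text
[ 3.489e-01  2.000e-04 -2.460e-02 -2.030e-02  5.043e-01 -1.000e-04
  4.452e-01  3.225e-01] [ 0.0005 -0.0001  0.0008 -0.0003 -0.     -0.0004 -0.0001  0.0003 -0.0003
  0.0003  0.0002 -0.    ]
[0.567, -0.055, 0.131] 35 0 6 [ 0.83  0.65 -0.97  2.27  2.01  0.49 -1.76] margin 0.13
[0.567, -0.055, 0.131] 35 1 6 [ 0.41  0.47 -0.45  2.29  2.46  0.26  2.36] margin 0.07
[0.567, -0.055, 0.131] 35 -1 10 [ 0.87  0.69 -1.03  2.27  1.98  0.53 -0.14] margin 0.13
[0.567, -0.055, 0.131] 35 2 8 [ 0.9   0.72 -1.07  2.27  1.97  0.56  1.47] margin 0.13
[0.567, -0.055, 0.131] 42 0 5 [ 0.99  0.85 -1.18  2.34  2.25  0.74 -1.83] margin 0.06
[0.567, -0.055, 0.131] 42 1 5 [ 0.19  0.48 -0.19  2.38  3.03  0.44  1.75] margin 0.02
[0.567, -0.055, 0.131] 42 -1 7 [ 0.91  0.75 -1.06  2.34  2.32  0.65 -0.4 ] margin 0.06
[0.567, -0.055, 0.131] 42 2 8 [ 0.96  0.81 -1.13  2.34  2.27  0.7   1.25] margin 0.06
[0.567, -0.02, 0.131] 35 0 10 [ 0.74  0.65 -0.97  2.28  1.99  0.54 -1.82] margin 0.12
[0.567, -0.02, 0.131] 35 1 8 [ 0.31  0.47 -0.43  2.3   2.36  0.29  2.37] margin 0.1
[0.567, -0.02, 0.131] 35 -1 9 [ 0.72  0.63 -0.94  2.28  2.    0.52 -0.28] margin 0.12
[0.567, -0.02, 0.131] 35 2 8 [ 0.7   0.62 -0.91  2.28  2.02  0.5   1.27] margin 0.12
[0.567, -0.02, 0.131] 42 0 1 [ 0.25  0.49 -0.37  2.38  2.74  0.48 -2.73] margin 0.02
[0.567, -0.02, 0.131] 42 1 5 [ 0.25  0.49 -0.37  2.38  2.74  0.48  1.98] margin 0.02
[0.567, -0.02, 0.131] 42 -1 7 [ 0.64  0.62 -0.83  2.36  2.41  0.6  -0.69] margin 0.04
[0.567, -0.02, 0.131] 42 2 6 [ 0.28  0.5  -0.4   2.38  2.72  0.48  0.44] margin 0.02
```

```bash
cat > goal.py <<'E'
from kin2 import *
def Rz(t,psi,k):
    return R.from_euler('z',psi,degrees=True).as_matrix()@Rt(t)@R.from_euler('z',k*90,degrees=True).as_matrix()
p=np.load('bath.npy')
bar=bathT(p,[[-.053,y,.205] for y in np.linspace(-.242,-.118,40)]+[[x,y,.205] for y in(-.242,-.118) for x in np.linspace(-.053,.05,20)])
cons=bathT(p,[[x,y,.075+(x+.09)*.306] for x in np.linspace(-.09,.0,20) for y in np.linspace(-.25,-.111,20)])
def boxd(pts,P,M,hx,hy,z0,z1):
    l=(pts-P)@M;d=np.maximum(np.abs(l-[0,0,(z0+z1)/2])-[hx,hy,(z1-z0)/2],0);return np.linalg.norm(d,axis=1).min()
def clr(P,M):
    return [round(1e3*x,1) for x in (boxd(bar,P,M,.038,.0425,-.2,-.059)-.006,boxd(bar,P,M,.011,.02,-.059,.014)-.006,boxd(cons,P,M,.038,.0425,-.2,-.059),boxd(cons,P,M,.011,.015,-.059,.014))]
if __name__=='__main__':
  rng=np.random.default_rng(1);q=bot.observe()['joint_positions']
  for psi in (0,20,35):
   for t in (38,42,46,50):
    for k in (0,1,-1):
      M=Rz(t,psi,k);P=np.array([.568,-.055,.128])
      sol=[x[1] for x in (ik(P,M,rng.uniform(lo,hi)) for _ in range(10)) if x[0]<.005]
      if not sol: continue
      m=max(sol,key=lambda x:np.min(np.r_[x-lo,hi-x]));e=ik(P+[0,.04,0],M,m)
      print(psi,t,k,m.round(2),'mar',np.min(np.r_[m-lo,hi-m]).round(2),'end',e[0]<.005,np.min(np.r_[e[1]-lo,hi-e[1]]).round(2),clr(P,M))
E
python3 goal.py
```

```text
0 38 0 [ 0.58  0.54 -0.64  2.32  2.46  0.39 -2.3 ] mar 0.08 end True 0.08 [np.float64(0.4), np.float64(22.9), np.float64(81.1), np.float64(22.0)]
0 38 1 [ 0.58  0.54 -0.65  2.32  2.45  0.39  2.42] mar 0.08 end True 0.08 [np.float64(4.9), np.float64(31.9), np.float64(82.2), np.float64(23.4)]
0 38 -1 [ 0.85  0.69 -0.99  2.3   2.18  0.54 -0.33] mar 0.1 end True 0.09 [np.float64(4.9), np.float64(31.9), np.float64(82.2), np.float64(23.4)]
0 42 0 [ 1.    0.89 -1.2   2.34  2.24  0.77 -1.8 ] mar 0.06 end True 0.05 [np.float64(4.9), np.float64(27.0), np.float64(77.3), np.float64(21.5)]
0 42 1 [ 0.16  0.48 -0.15  2.38  3.06  0.45  1.71] mar 0.02 end True 0.02 [np.float64(9.2), np.float64(35.9), np.float64(78.5), np.float64(23.1)]
0 42 -1 [ 0.89  0.75 -1.04  2.34  2.33  0.65 -0.42] mar 0.06 end True 0.05 [np.float64(9.2), np.float64(35.9), np.float64(78.5), np.float64(23.1)]
0 46 0 [ 0.95  0.85 -1.1   2.38  2.45  0.78 -2.01] mar 0.02 end False 0.02 [np.float64(9.8), np.float64(30.7), np.float64(73.4), np.float64(21.0)]
0 46 1 [ 0.93  0.82 -1.07  2.38  2.47  0.76  2.66] mar 0.02 end False 0.02 [
[... 3057 characters left out ...]
26  1.6   0.84] mar 0.04 end True 0.05 [np.float64(4.6), np.float64(31.6), np.float64(70.9), np.float64(20.6)]
35 46 -1 [-0.52  1.15  1.24  2.28  4.25  1.63 -2.31] mar 0.02 end True 0.03 [np.float64(4.6), np.float64(31.6), np.float64(70.9), np.float64(20.6)]
35 50 0 [-0.03  0.68  0.51  2.27  4.35  1.04  2.7 ] mar 0.06 end True 0.04 [np.float64(4.4), np.float64(27.3), np.float64(64.6), np.float64(18.9)]
35 50 1 [-0.23  0.8   0.78  2.28  4.32  1.24  1.06] mar 0.12 end True 0.08 [np.float64(8.8), np.float64(35.7), np.float64(66.6), np.float64(20.6)]
35 50 -1 [ 1.09  0.81 -0.87  2.21  4.3   0.21 -1.61] mar 0.02 end True 0.13 [np.float64(8.8), np.float64(35.7), np.float64(66.6), np.float64(20.6)]
```

```bash
cat > sim.py <<'E'
from kin2 import *
def step(q,P,M,w=.02,n=20,qc=None):
    J=np.zeros((6,7))
    for _ in range(n):
        p,m=fk(q);e=np.r_[P-p,(R.from_matrix(M)*R.from_matrix(m).inv()).as_rotvec()]
        if np.abs(e).max()<1e-4: break
        for i in range(7):
            d=q.copy();d[i]+=1e-5;p2,m2=fk(d);J[:,i]=np.r_[p2-p,(R.from_matrix(m2)*R.from_matrix(m).inv()).as_rotvec()]/1e-5
        act=np.ones(7,bool)
        for _ in range(4):
            Ja=J*act;dq=Ja.T@np.linalg.solve(Ja@Ja.T+w**2*np.eye(6),e)
            if qc is not None:
                N=np.eye(7)-np.linalg.pinv(Ja)@Ja;dq=dq+N@(act*(qc[1]*(qc[0]-q)))
            bad=act&((q+dq<lo+.005)|(q+dq>hi-.005))
            if not bad.any(): break
            act&=~bad
        q=np.clip(q+np.clip(dq*act,-.2,.2),lo+.005,hi-.005)
    return q
def run(q,rows,**k):
    q=np.array(q,float);P,M=fk(q)
    for r in rows:
        r=np.array(r);P=P+M@(r[:3]*.1);M=M@R.from_rotvec(r[3:]*.08).as_matrix()
        q=step(q,P,M,**k);P2,M2=fk(q)
        if np.linalg.norm(P2-P)>.003 : P,M=P2,M2
    return q
if __name__=='__main__':
    A=[[0,.06,.3,0,0,0]]*2+[[0,.07,.3,0,0,0]]+[[0,0,0,-.99,0,0]]*6
    B=[[0,-.05,.3,0,0,0]]*3+[[0,-.04,.27,0,0,0]]+[[0,0,0,-.7,-.17,-.05]]*2+[[0,0,0,-.7,0,0]]*3
    for kw in ({},{'w':.1},{'w':.005}):
        a=run(S[1][0],A,**kw);b=run(S[2][0],B,**kw)
        print(a.round(2),fk(a)[0].round(3),'|',b.round(2),fk(b)[0].round(3))
    print(S[2][0],S[3][0])
E
timeout 300 python3 sim.py
```

```text
[-1.3  -0.32  1.25  2.38  1.53  0.25 -1.35] [ 0.554 -0.069  0.33 ] | [-0.91 -0.02  1.14  2.31 -1.11  0.2   1.28] [ 0.558 -0.103  0.326]
[-1.02 -0.27  0.97  2.37  1.17  0.22 -1.04] [ 0.537 -0.064  0.348] | [-0.48 -0.07  0.73  2.37 -1.29  0.2   1.5 ] [ 0.523 -0.112  0.32 ]
[-1.32 -0.35  1.25  2.38  1.53  0.28 -1.34] [ 0.554 -0.069  0.33 ] | [-1.   -0.05  1.23  2.29 -0.91  0.2   1.1 ] [ 0.561 -0.106  0.332]
[0.321, -0.022, -0.226, 2.393, -0.453, 0.197, 0.517] [-0.397, -0.027, 0.59, 2.395, -1.306, 0.192, 1.436]
```

```bash
cat > plan.py <<'E'
from sim import *
from goal import Rz
from scipy.spatial.transform import Slerp
def rows_between(P0,M0,P1,M1):
    rv=R.from_matrix(M0.T@M1).as_rotvec();n=int(max(np.ceil(np.abs(rv).max()/.078),np.ceil(np.linalg.norm(P1-P0)/.045),1))
    sl=Slerp([0,1],R.from_matrix([M0,M1]));out=[];P,M=P0,M0
    for i in range(1,n+1):
        Pn=P0+(P1-P0)*i/n;Mn=sl(i/n).as_matrix()
        out.append(np.r_[M.T@(Pn-P)*10,R.from_matrix(M.T@Mn).as_rotvec()/.08].round(2));P,M=Pn,Mn
    return out
def show(rows): print('['+', '.join(str([float(x)+0 for x in r]) for r in rows)+']')
E
python3 - <<'E'
from plan import *
q=bot.observe()['joint_positions'];P,M=fk(q);print(q.round(3),P)
D=(np.array([.5,-.1,.33]),Rz(0,0,0))
r=rows_between(P,M,*D);show(r);e=run(q,r);print('sim',e.round(2),fk(e)[0])
for qq in (e,np.array([.2,.1,-.1,2,0,1.,.2])):
    d=ik(*D,qq)[1]
    for name,G in dict(a=[.89,.75,-1.04,2.34,2.33,.65,-.42],b=[.58,.54,-.65,2.32,2.46,.39,-.73],c=[1.0,.89,-1.2,2.34,2.24,.77,-1.8]).items():
        Gt=fk(np.array(G));p=d;tr=[]
        for f in np.linspace(0,1,25)[1:]:
            p=step(p,*fk(d+f*(np.array(G)-d)))
        print(name,p.round(2),(fk(p)[0]-Gt[0]).round(3))
E
```

```text
[-0.397 -0.027  0.59   2.395 -1.306  0.192  1.436] [ 0.51483855 -0.08064016  0.29513243]
[[-0.02, 0.01, -0.04, 0.92, -0.09, 0.01], [-0.02, 0.01, -0.04, 0.92, -0.09, 0.01], [-0.02, 0.01, -0.04, 0.92, -0.09, 0.01], [-0.02, 0.0, -0.04, 0.92, -0.09, 0.01], [-0.02, 0.0, -0.04, 0.92, -0.09, 0.01], [-0.02, 0.0, -0.04, 0.92, -0.09, 0.01], [-0.02, 0.0, -0.04, 0.92, -0.09, 0.01], [-0.02, -0.01, -0.04, 0.92, -0.09, 0.01], [-0.02, -0.01, -0.04, 0.92, -0.09, 0.01], [-0.02, -0.01, -0.04, 0.92, -0.09, 0.01]]
sim [-0.25  0.21  0.43  1.82 -0.1   1.13  0.21] [ 0.49899134 -0.10220313  0.33166559]
a [ 0.37  0.51 -0.4   2.37  2.84  0.46 -1.16] [-0. -0.  0.]
b [ 0.26  0.47 -0.27  2.34  2.88  0.32 -1.24] [-0. -0.  0.]
c [ 0.53  0.55 -0.57  2.36  2.7   0.48 -2.54] [-0. -0.  0.]
a [ 0.43  0.52 -0.47  2.36  2.78  0.46 -1.08] [-0. -0.  0.]
b [ 0.37  0.48 -0.4   2.33  2.73  0.34 -1.06] [-0. -0. -0.]
c [ 0.53  0.55 -0.58  2.36  2.7   0.48 -2.53] [-0. -0.  0.]
```

>>> {"fn": "send_rows", "kwargs": {
  "series": [
    [[-0.02,0.01,-0.04,0.92,-0.09,0],[-0.02,0.01,-0.04,0.92,-0.09,0],[-0.02,0.01,-0.04,0.92,-0.09,0],[-0.02,0,-0.04,0.92,-0.09,0],[-0.02,0,-0.04,0.92,-0.09,0],[-0.02,0,-0.04,0.92,-0.09,0],[-0.02,0,-0.04,0.92,-0.09,0],[-0.02,-0.01,-0.04,0.92,-0.09,0],[-0.02,-0.01,-0.04,0.92,-0.09,0],[-0.02,-0.01,-0.04,0.92,-0.09,0],[0,0,0,0,0,0]]
  ]
}}

```text
time_s: 30.45
position: [0.5006, -0.0938, 0.326]
ee_rot: [0.699, 0.714, 0.033, 0.02]
ft_force: [-1.2, -0.3, 0.3]
opening: 0.0002
finger_force: 0.0
```

```bash
cat > toG.py <<'E'
from plan import *
from goal import clr
q=bot.observe()['joint_positions'];print(q.round(3),fk(q)[0].round(3))
# pre-approach pose: 100 mm back along tool axis from (.565,-.055,.125), tilt 41, k=-1
M=Rz(41,0,-1);P=np.array([.565,-.055,.125])
for back in (.06,.09):
  Pg=P-back*M[:,2]
  G=[.6,.55,-.65,2.33,2.5,.4,-.75];G=ik(Pg,M,np.array(G));print('G',back,G[0]<.005,G[1].round(2),Pg.round(3))
G=np.array([.6,.55,-.65,2.32,2.5,.42,-.75])
Pg,M2=fk(G);print('approx goal pose',Pg,M2[:,2])
G=ik(np.array([.55,-.09,.15]),M,G)[1];print(G.round(2))
p=q.copy();rows=[];Pc,Mc=fk(q);N=34;traj=[]
for f in np.linspace(0,1,N+1)[1:]:
    Pn,Mn=fk(q+f*(G-q)); rows.append(np.r_[Mc.T@(Pn-Pc)*10,R.from_matrix(Mc.T@Mn).as_rotvec()/.08].round(2));Pc,Mc=Pn,Mn
    p=step(p,Pn,Mn);traj.append(np.r_[Pn,Mn[:,2],min(clr(Pn,Mn))])
print(np.array(traj)[::4].round(3));print(p.round(2));show(rows)
E
python3 toG.py
```

```text
[-0.304  0.174  0.479  1.884 -0.129  1.037  0.249] [ 0.5   -0.094  0.326]
G 0.06 False [ 1.08  0.66 -1.25  2.38  2.02  0.58 -0.16] [ 0.526 -0.055  0.17 ]
G 0.09 False [ 1.13  0.5  -1.25  2.38  1.83  0.42 -0.04] [ 0.506 -0.055  0.193]
approx goal pose [ 0.57071003 -0.06576907  0.12857653] [ 0.63276284 -0.01489479 -0.77420239]
[ 0.77  0.51 -0.74  2.36  2.63  0.38 -0.79]
[[ 4.930e-01 -1.140e-01  3.140e-01  5.300e-02 -4.700e-02 -9.970e-01
   1.087e+02]
 [ 4.760e-01 -1.910e-01  2.840e-01  8.000e-03 -2.880e-01 -9.580e-01
   1.392e+02]
 [ 4.750e-01 -2.510e-01  2.670e-01  3.100e-02 -4.740e-01 -8.800e-01
   1.492e+02]
 [ 4.910e-01 -2.890e-01  2.540e-01  1.180e-01 -5.880e-01 -8.000e-01
   1.570e+02]
 [ 5.170e-01 -2.990e-01  2.370e-01  2.490e-01 -6.190e-01 -7.450e-01
   1.465e+02]
 [ 5.440e-01 -2.820e-01  2.150e-01  3.950e-01 -5.680e-01 -7.220e-01
   1.231e+02]
 [ 5.640e-01 -2.400e-01  1.900e-01  5.250e-01 -4.430e-01 -7.260e-01
   9.180e+01]
 [ 5.690e-01 -1.790e-01  1.680e-01  6.160e-01 -2.630e-01 -7.420e-01
   4.780e+01]
 [ 5.560e-01 -1.080e-01  1.520e-01  6.550e-01 -5.400e-02 -7.540e-01
   2.
[... 746 characters left out ...]
0.52], [0.01, 0.08, 0.04, -0.39, -0.26, -0.52], [0.02, 0.08, 0.04, -0.43, -0.23, -0.52], [0.03, 0.09, 0.03, -0.46, -0.2, -0.52], [0.04, 0.1, 0.03, -0.49, -0.17, -0.51], [0.04, 0.11, 0.02, -0.52, -0.14, -0.5], [0.05, 0.12, 0.01, -0.55, -0.12, -0.49], [0.05, 0.12, 0.01, -0.57, -0.09, -0.48], [0.06, 0.13, 0.0, -0.59, -0.07, -0.48], [0.06, 0.14, 0.0, -0.61, -0.06, -0.47], [0.07, 0.15, -0.01, -0.63, -0.04, -0.46], [0.07, 0.15, -0.01, -0.64, -0.03, -0.45], [0.07, 0.16, -0.02, -0.65, -0.02, -0.44], [0.07, 0.16, -0.02, -0.66, -0.01, -0.43], [0.07, 0.17, -0.02, -0.67, 0.0, -0.43], [0.07, 0.17, -0.03, -0.67, 0.0, -0.43], [0.07, 0.18, -0.03, -0.67, 0.01, -0.43], [0.07, 0.18, -0.03, -0.67, 0.01, -0.43]]
```

>>> {"fn": "send_rows", "kwargs": {
  "series": [
    [[-0.21,-0.08,0.1,0.28,-0.82,-0.17],[-0.2,-0.07,0.1,0.24,-0.8,-0.21],[-0.18,-0.06,0.1,0.21,-0.77,-0.25],[-0.17,-0.05,0.1,0.17,-0.74,-0.28],[-0.16,-0.04,0.1,0.13,-0.72,-0.31],[-0.14,-0.03,0.1,0.09,-0.69,-0.35],[-0.13,-0.03,0.09,0.05,-0.65,-0.38],[-0.12,-0.02,0.09,0.01,-0.62,-0.4],[-0.1,-0.01,0.09,-0.03,-0.59,-0.43],[-0.09,0,0.08,-0.07,-0.55,-0.45],[-0.08,0.01,0.08,-0.11,-0.52,-0.47],[-0.06,0.02,0.08,-0.16,-0.48,-0.48],[-0.05,0.03,0.07,-0.2,-0.44,-0.5],[-0.04,0.04,0.07,-0.24,-0.4,-0.51],[-0.03,0.05,0.06,-0.28,-0.37,-0.52],[-0.01,0.06,0.06,-0.32,-0.33,-0.52],[0,0.07,0.05,-0.35,-0.3,-0.52],[0,0,0,0,0,0]]
  ]
}}

```text
time_s: 32.7
position: [0.5155, -0.2987, 0.2375]
ee_rot: [0.427, 0.831, -0.233, 0.27]
ft_force: [1.1, -0.6, -0.2]
opening: 0.0002
finger_force: 0.0
```

```bash
sed -i 's/N=34/N=20/' toG.py; python3 toG.py
```

```text
[-0.475  0.414  0.736  2.164  0.948  0.414 -0.053] [ 0.515 -0.299  0.238]
G 0.06 False [ 1.08  0.66 -1.25  2.38  2.02  0.58 -0.16] [ 0.526 -0.055  0.17 ]
G 0.09 False [ 1.13  0.5  -1.25  2.38  1.83  0.42 -0.04] [ 0.506 -0.055  0.193]
approx goal pose [ 0.57071003 -0.06576907  0.12857653] [ 0.63276284 -0.01489479 -0.77420239]
[ 0.77  0.51 -0.74  2.36  2.63  0.38 -0.79]
[[ 5.140e-01 -2.990e-01  2.250e-01  2.530e-01 -6.140e-01 -7.480e-01
   1.436e+02]
 [ 5.120e-01 -2.880e-01  1.780e-01  2.910e-01 -5.690e-01 -7.690e-01
   1.315e+02]
 [ 5.170e-01 -2.570e-01  1.400e-01  3.660e-01 -4.730e-01 -8.010e-01
   1.119e+02]
 [ 5.280e-01 -2.060e-01  1.200e-01  4.660e-01 -3.290e-01 -8.220e-01
   7.390e+01]
 [ 5.420e-01 -1.420e-01  1.260e-01  5.760e-01 -1.480e-01 -8.040e-01
   2.850e+01]]
[ 0.55  0.44 -0.48  2.37  2.91  0.35 -1.14]
[[0.09, 0.0, 0.09, -0.05, 0.03, -0.64], [0.09, 0.02, 0.08, -0.11, 0.04, -0.62], [0.09, 0.03, 0.08, -0.16, 0.04, -0.61], [0.09, 0.05, 0.07, -0.22, 0.04, -0.59], [0.09, 0.06, 0.06, -0.27, 0.03, -0.56], [0.08, 0.07, 0.05, -0.32, 0.02, -0.54], [0.08, 0.09, 0.04, -0.37, 0.01, -0.52], [0.07, 0.1, 0.03, -0.42, -0.01, -0.49], [0.07, 0.11, 0.02, -0.46, -0.03, -0.47], [0.06, 0.12, 0.01, -0.5, -0.05, -0.44], [0.05, 0.13, 0.0, -0.53, -0.08, -0.42], [0.04, 0.14, -0.01, -0.56, -0.11, -0.39], [0.02, 0.15, -0.01, -0.59, -0.15, -0.37], [0.01, 0.15, -0.02, -0.61, -0.18, -0.35], [0.0, 0.16, -0.03, -0.62, -0.22, -0.34], [-0.02, 0.16, -0.04, -0.63, -0.25, -0.32], [-0.03, 0.17, -0.05, -0.64, -0.29, -0.31], [-0.05, 0.17, -0.06, -0.64, -0.33, -0.31], [-0.06, 0.17, -0.06, -0.63, -0.36, -0.31], [-0.08, 0.17, -0.07, -0.63, -0.4, -0.31]]
```

```bash
cat > half.py <<'E'
from plan import *
from goal import clr
q0=np.array([-.304,.174,.479,1.884,-.129,1.037,.249]);G=np.array([.77,.51,-.74,2.36,2.63,.38,-.79])
q=bot.observe()['joint_positions'];p=q0.copy()
for f in np.linspace(0,1,35)[1:18]: p=step(p,*fk(q0+f*(G-q0)))
print('sim mid',p.round(2),'real',q.round(2))
p=q.copy();Pc,Mc=fk(q);rows=[]
for i,f in enumerate(np.linspace(0,1,35)[18:]):
    Pn,Mn=fk(q0+f*(G-q0));rows.append(np.r_[Mc.T@(Pn-Pc)*10,R.from_matrix(Mc.T@Mn).as_rotvec()/.08].round(2));Pc,Mc=Pn,Mn
    o=p;p=step(p,Pn,Mn)
    if i%2==0: print(p.round(2),np.abs(fk(p)[0]-Pn).max().round(3),'dq',np.abs(p-o).max().round(2),Pn.round(3),clr(Pn,Mn)[:2])
show(rows)
E
python3 half.py
```

```text
sim mid [-0.48  0.42  0.74  2.16  0.94  0.41 -0.05] real [-0.47  0.41  0.74  2.16  0.95  0.41 -0.05]
[-0.5   0.44  0.77  2.18  1.02  0.35 -0.09] 0.0 dq 0.07 [ 0.525 -0.296  0.232] [np.float64(140.3), np.float64(179.2)]
[-0.57  0.5   0.87  2.21  1.21  0.2  -0.22] 0.0 dq 0.1 [ 0.539 -0.287  0.221] [np.float64(128.3), np.float64(166.1)]
[-0.47  0.47  0.73  2.24  1.73  0.21 -0.65] 0.0 dq 0.25 [ 0.552 -0.272  0.209] [np.float64(114.1), np.float64(148.8)]
[-0.3   0.43  0.51  2.26  2.07  0.26 -0.88] 0.0 dq 0.15 [ 0.562 -0.25   0.196] [np.float64(98.1), np.float64(128.0)]
[-0.13  0.41  0.31  2.28  2.32  0.3  -1.01] 0.0 dq 0.12 [ 0.568 -0.224  0.184] [np.float64(80.5), np.float64(104.8)]
[ 0.02  0.4   0.13  2.31  2.53  0.32 -1.12] 0.0 dq 0.11 [ 0.571 -0.193  0.172] [np.float64(58.1), np.float64(80.6)]
[ 0.16  0.4  -0.03  2.33  2.73  0.34 -1.21] 0.0 dq 0.1 [ 0.569 -0.159  0.163] [np.float64(32.3), np.float64(53.7)]
[ 0.29  0.41 -0.18  2.35  2.92  0.35 -1.29] 0.0 dq 0.09 [ 0.562 -0.124  0.155] [np.float64(16.1), np.float64(30.9)]
[ 0.41  0.42 -0.32  2.38  3.1   0.35 -1.35] 0.0 dq 0.09 [ 0.551 -0.087  0.15 ] [np.float64(26.4), np.float64(33.3)]
[[0.0, 0.11, 0.05, -0.41, -0.27, -0.56], [0.02, 0.09, 0.04, -0.43, -0.23, -0.52], [0.03, 0.09, 0.03, -0.46, -0.2, -0.52], [0.04, 0.1, 0.03, -0.49, -0.17, -0.51], [0.04, 0.11, 0.02, -0.52, -0.14, -0.5], [0.05, 0.12, 0.01, -0.55, -0.12, -0.5], [0.05, 0.13, 0.01, -0.57, -0.09, -0.49], [0.06, 0.13, 0.0, -0.59, -0.07, -0.48], [0.06, 0.14, 0.0, -0.61, -0.06, -0.47], [0.07, 0.15, -0.01, -0.63, -0.04, -0.46], [0.07, 0.15, -0.01, -0.64, -0.03, -0.45], [0.07, 0.16, -0.02, -0.66, -0.02, -0.44], [0.07, 0.16, -0.02, -0.66, -0.01, -0.44], [0.07, 0.17, -0.02, -0.67, 0.0, -0.43], [0.07, 0.17, -0.03, -0.67, 0.0, -0.43], [0.07, 0.18, -0.03, -0.67, 0.0, -0.43], [0.07, 0.18, -0.03, -0.67, 0.01, -0.43]]
```

The simulated controller matches the real arm, so I'll continue along the planned path.

>>> {"fn": "send_rows", "kwargs": {
  "series": [
    [[0,0.11,0.05,-0.41,-0.27,-0.56],[0.02,0.09,0.04,-0.43,-0.23,-0.52],[0.03,0.09,0.03,-0.46,-0.2,-0.52],[0.04,0.1,0.03,-0.49,-0.17,-0.51],[0.04,0.11,0.02,-0.52,-0.14,-0.5],[0.05,0.12,0.01,-0.55,-0.12,-0.5],[0.05,0.13,0.01,-0.57,-0.09,-0.49],[0.06,0.13,0,-0.59,-0.07,-0.48],[0.06,0.14,0,-0.61,-0.06,-0.47],[0.07,0.15,-0.01,-0.63,-0.04,-0.46],[0.07,0.15,-0.01,-0.64,-0.03,-0.45],[0.07,0.16,-0.02,-0.66,-0.02,-0.44],[0.07,0.16,-0.02,-0.66,-0.01,-0.44],[0.07,0.17,-0.02,-0.67,0,-0.43],[0.07,0.17,-0.03,-0.67,0,-0.43],[0.07,0.18,-0.03,-0.67,0,-0.43],[0.07,0.18,-0.03,-0.67,0.01,-0.43],[0,0,0,0,0,0]]
  ]
}}

```text
time_s: 34.95
position: [0.5511, -0.0876, 0.1509]
ee_rot: [-0.003, 0.936, 0.0, 0.351]
ft_force: [0.3, -0.2, -1.1]
opening: 0.0003
finger_force: 0.0
```

```bash
cat > push.py <<'E'
from plan import *
from goal import clr
o=bot.observe();q=o['joint_positions'];P,M=fk(q);print(q.round(3),P.round(4),o['position'].round(4),M[:,2].round(3),M[:,1].round(3),clr(P,M))
Q=q
for tgt,t in (([.565,-.062,.127],40),([.565,-.02,.127],40),([.565,-.062,.127],40)):
    Pn,Mn=np.array(tgt),Rz(t,0,-1);r=rows_between(P,M,Pn,Mn);show(r);Q=run(Q,r);P,M=fk(Q);print('sim',Q.round(2),P.round(4),clr(P,M))
E
python3 push.py
```

```text
[ 0.412  0.419 -0.324  2.378  3.081  0.348 -1.337] [ 0.5515 -0.0882  0.1512] [ 0.5511 -0.0876  0.1509] [ 0.657  0.003 -0.754] [-0.006  1.    -0.002] [np.float64(26.6), np.float64(32.3), np.float64(107.4), np.float64(50.1)]
[[0.06, 0.26, 0.27, 0.03, 0.23, 0.08]]
sim [ 0.28  0.48 -0.27  2.36  2.97  0.39 -1.3 ] [ 0.5646 -0.0621  0.1268] [np.float64(10.5), np.float64(37.3), np.float64(80.8), np.float64(23.2)]
[[0.0, 0.42, 0.0, 0.0, 0.0, 0.0]]
sim [ 0.13  0.47 -0.23  2.37  2.82  0.41 -1.27] [ 0.5646 -0.0201  0.1269] [np.float64(10.5), np.float64(37.3), np.float64(80.8), np.float64(23.2)]
[[0.0, -0.42, 0.0, 0.0, 0.0, 0.0]]
sim [ 0.28  0.48 -0.26  2.36  2.97  0.39 -1.3 ] [ 0.5645 -0.0621  0.1268] [np.float64(10.5), np.float64(37.4), np.float64(80.8), np.float64(23.2)]
```

>>> {"fn": "send_rows", "kwargs": {
  "series": [
    [[0.02,0.06,0.09,0.01,0.08,0.03],[0.02,0.06,0.09,0.01,0.08,0.03],[0.02,0.06,0.09,0.01,0.08,0.03],[0,0,0,0,0,0]]
  ]
}}

```text
time_s: 35.45
position: [0.5649, -0.0677, 0.1255]
ee_rot: [-0.001, 0.94, 0.001, 0.341]
ft_force: [-0.9, 0.2, 0.2]
opening: 0.0002
finger_force: 0.0
```

>>> {"fn": "send_rows", "kwargs": {
  "series": [
    [[0,0.06,0,0,0,0],[0,0.06,0,0,0,0],[0,0.06,0,0,0,0],[0,0.06,0,0,0,0],[0,0,0,0,0,0]]
  ]
}}

```text
time_s: 36.08
position: [0.5646, -0.0443, 0.1265]
ee_rot: [-0.001, 0.94, 0.001, 0.342]
ft_force: [-0.1, 0.2, -0.2]
opening: -0.0
finger_force: 0.0
```

>>> {"fn": "send_rows", "kwargs": {
  "series": [
    [[0,0.03,0,0,0,0],[0,0.03,0,0,0,0],[0,0,0,0,0,0]]
  ]
}}

```text
time_s: 36.45
position: [0.5646, -0.0399, 0.1264]
ee_rot: [0.0, 0.94, -0.0, 0.342]
ft_force: [-0.7, -3.6, 0.6]
opening: 0.0
finger_force: 1.3
```

>>> {"fn": "send_rows", "kwargs": {
  "series": [
    [[0,0.03,0,0,0,0],[0,0.03,0,0,0,0],[0,0,0,0,0,0]]
  ]
}}

```text
time_s: 36.83
position: [0.5646, -0.0319, 0.1263]
ee_rot: [-0.001, 0.94, 0.001, 0.342]
ft_force: [0.9, 0.2, -0.7]
opening: -0.0001
finger_force: 0.3
```

>>> {"fn": "send_rows", "kwargs": {
  "series": [
    [[0,0.03,0,0,0,0],[0,0.02,0,0,0,0],[0,0,0,0,0,0]]
  ]
}}

```text
time_s: 37.2
position: [0.5646, -0.0274, 0.1263]
ee_rot: [-0.001, 0.94, 0.001, 0.342]
ft_force: [-0.0, -0.4, -0.3]
opening: -0.0001
finger_force: 0.0
```

>>> {"fn": "send_rows", "kwargs": {
  "series": [
    [[0,-0.08,0,0,0,0],[0,-0.1,0,0,0,0],[0,-0.11,0,0,0,0],[0,-0.11,0,0,0,0],[-0.02,-0.06,-0.09,-0.01,-0.08,-0.03],[-0.02,-0.06,-0.09,-0.01,-0.08,-0.03],[-0.02,-0.06,-0.09,-0.01,-0.08,-0.03],[-0.07,-0.18,0.03,0.67,-0.01,0.43],[-0.07,-0.18,0.03,0.67,0,0.43],[-0.07,-0.17,0.03,0.67,0,0.43],[-0.07,-0.17,0.02,0.67,0,0.43],[-0.07,-0.16,0.02,0.66,0.01,0.44],[-0.07,-0.16,0.02,0.66,0.02,0.44],[-0.07,-0.15,0.01,0.64,0.03,0.45],[0,0,0,0,0,0]]
  ]
}}

```text
time_s: 39.08
position: [0.5794, -0.2067, 0.1782]
ee_rot: [0.174, 0.914, -0.129, 0.342]
ft_force: [-0.2, 0.6, -0.5]
opening: 0.0001
finger_force: 0.0
```

Run:
```python
from h import *
p=np.load('bath.npy')
c=cams.capture('top');d=cams.capture('scene')
cv2.imwrite('pics/end.png',np.hstack([cv2.resize(c['image'][95:245,100:400],(400,200)),cv2.resize(d['image'][140:240,160:260],(400,400),interpolation=cv2.INTER_CUBIC)[:200]*0+cv2.resize(d['image'][175:225,190:290],(400,200),interpolation=cv2.INTER_CUBIC)]))
# bigger: scene crop of toggle on top, top view below
a=cv2.resize(d['image'][165:265,175:290],(460,400),interpolation=cv2.INTER_CUBIC);b=cv2.resize(c['image'][100:240,100:400],(340,159))
b=cv2.copyMakeBorder(b,0,400-159,0,0,cv2.BORDER_CONSTANT)
for s,col in((-.3,(0,0,255)),(.3,(0,255,0))):
    tip=np.array([-.043,-.18,.1])+.038*np.array([-.292*np.cos(s),np.sin(s),.956*np.cos(s)])
    u=proj(d,bathT(p,[tip]))[0];cv2.circle(a,(int((u[0]+.5-175)*4),int((u[1]+.5-165)*4)),3,col,1)
cv2.imwrite('pics/end.png',np.hstack([a,b]));print(bot.observe()['position'],bot.observe()['time_s'])
```

```text
[ 0.57875361 -0.20631586  0.1773644 ] 39.175
```

View pics/end.png

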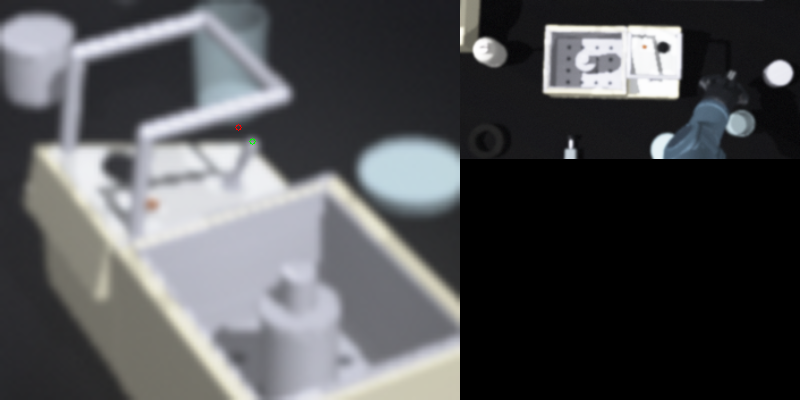

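The bat tip is now at about (250,142), on the green "on" mark, and leans towards the tank. The canister stands upright in the tank at about (298,320). The tin, beaker and dish have not moved, and the arm is clear of everything.

```bash
python3 -c "
from cell import bot
print(bot.finish_job())"
```

```text
the job is handed in; nothing more can be done
None
```

The job is handed in at about 39 s: the canister stands upright on the tank shelf (contact felt at about 31 mm, roughly 6 N), the toggle is on, the tin, beaker and dish look unmoved in the final picture, and no verdict came back.

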